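# Steady the rocking tray stand

## Robot

A 6-joint arm with a two-finger parallel gripper is mounted at the origin on the work surface. World frame = base frame: x ahead of the robot, y to its left, z up, the work surface at z = 0. Lengths are in m, angles in rad, forces in N, time in s.
With the tool pointing down it reaches from about 0.425 to 0.95 m from the base axis. Payload 3.5 kg.
Tool frame: the origin (TCP) lies midway between the tips of the shut fingers; the grasp point (between the pads) lies 19 mm behind it (ctrl.pinch_z is the distance from the TCP to the grasp point, in m); z points along the fingers, y is the line along which they close (so a half turn about z gives the same grasp; the last joint's range is limited). The gripper opens to 85 mm and grips with 20 to 120 N. Pads are 22 mm wide; open, the fingers measure 114 mm over their backs; the gripper's body (76 mm by 85 mm) begins 54 mm behind the grasp point. The pads swing forward as they close: fully open they stand 13 mm farther back than shut.
Start: joints at [1.142, 0.286, 1.577, -0, 1.279, -0.15], TCP at [0.186, 0.649, 0.231] pointing down, gripper open.
Joint ranges: [-2.77, 2.77], [-0.9, 2.22], [0.21, 2.48], [-1.53, 4.67], [0.24, 2.81], [-2.84, 2.84]. Speed limits (rad/s): [2.79, 2.79, 3.14, 3.14, 3.14, 3.14].

## Interface

Orientations are given as a unit quaternion [x, y, z, w].
In Python, from plant import get_state, viewer, sign_off, ctrl gives the robot as it stands. The module is installed in compiled form; this text tells all that it offers.
- The arm moves only by the shell command python3 -m handwheel 'ROWS' [FORCE]. ROWS is JSON, a list that holds one entry, the list of rows, each a list of 5 numbers: the finger opening in m, from 0 to 0.0854, then the shift along the tool's x, y, z in m, then the turn about the tool's z in degrees. In form: [[[claw, x, y, z, spin], ...]]. A call has 1 to 12 rows; each row shifts and turns the commanded pose from where the row before left it, along the tool's axes as they then stand; what a row does not reach is not made up. A row lasts 1/12 s, in which the tool goes at most 41.7 mm and 7.16 degrees, less where a joint would pass 70% of its speed; a pose out of reach is approached as far as the arm can. A call is refused whole if a number of a shift passes 0.0417 or a number of a turn 7.16, either way. A call with a gripper value outside its range is refused whole. The fingers move at their own pace and stop on an object; FORCE is the grip in N (left out, the last holds). Time passes only in rows, so rows that do not move let the fingers close. It gives the time, the measured TCP pose, the force, the opening and the grip force at its end, in the units of the state.
- get_state(): the state, without advancing time (a new reading comes with each control period).
- viewer.read_camera(name): name is "scene" or "top" or "wrist"; returns the picture (400x640x3 uint8, blue, green, red); there is no depth.
- viewer.camera_params(name): a dict with "fov_y" (degrees; the focal length in pixels is half the picture's height over the tangent of half this angle, whatever the lens; pixels are square), "cx", "cy" (the principal point, pixels), "xyz" and "attitude" of the camera in the world; the wrist camera has in their place "hand_eye" (4x4, takes a point from camera to tool coordinates, whose origin is the TCP and whose axes are the flange's). Camera axes: x right, y up, looking along -z (the intrinsics and any distortion apply to the point x, -y, -z); pixel columns grow to the right and rows downward; lengths in m; the calibration is good to about 2 mm. A picture is of the moment at which its call begins: read the wrist's pose just before it. camera_params takes no time and is no camera call.
- sign_off(): hands the job in; it is judged then, once.
Trained networks look in the newest picture that a camera, given by its name, has taken for a name from the list of things; names that differ only in an ending like _2 or _b are one class to them, and where a whole thing is asked for, a point or a joint stands for the part that bears it (a point fixed in the world has none). Each returns a list of dicts, best first, with "confidence" (0 to 1); they miss things now and then, are a little off and sometimes report something else, mostly with a low value. They report only what shows in the picture. A call takes as long as a camera call.
- viewer.look_for(camera, name): "extent" ([left, top, width, height] as shares, 0 to 1, of the picture: columns of its width, rows of its height, round what is visible of it).
- viewer.outline_of(camera, name): "mask" (400x640 bool, what is visible of it) and "extent" ([left, top, width, height] as shares, 0 to 1, of the picture: columns of its width, rows of its height, round what is visible of it).
- viewer.pinpoint(camera, name): "xy" ([column, row] as shares, 0 to 1, of the picture: columns of its width, rows of its height: a listed point, or the origin of a listed thing).
The state is a dict: "time": time; "qpos": joint angles; "dq": joint speeds; "joint_efforts": joint torques, N m; "eef_pos": TCP position; "tcp_rot": TCP orientation; "contact_force": force on the tool from outside, world axes, zero at the start; "wrist_torque": the same for the moment, N m; "opening": opening from 0.0 (shut) to 1.0 (fully open); "finger_force": force on a finger pad.
Only numpy, scipy, OpenCV 4.12 (cv2) and the standard library are available. Lean on these libraries where they do the work, as an engineer would, in place of code of your own. Each camera call takes 0.05 s, during which the arm holds its last target. There are 200 camera calls.

## Task

The plate of the bakery's tray stand rocks at one corner. Press down on the plate's corners with the fingertips until you find the one that gives, then press the orange shim beside that corner fully flat and leave the other three shims up. Do not lift or shift the plate, do not knock the things around it, and finish with the hand clear.

Things in the scene. Friction and masses are not known exactly. Their poses are not given: they have to be found in the camera images.
- stand: fixed dark steel tray stand, a low frame on the bench carrying the plate and the four orange shim levers; origin on the bench under its centre, x along its 200 mm length (away from the robot at yaw 0), y along its width, z up; it is turned by up to about 20 degrees
- plate: loose aluminium plate 200 x 160 x 8 mm, 0.9 kg, lying level on four hidden rubber feet near its corners; origin at the centre of its underside, 30 mm above the bench (top at 38 mm), axes as the stand's. Three feet are firm; one, any of the four, is slack but looks the same: pressed with about 4 N, its corner goes down about 4 mm and springs back when let go. Firm corners do not go down
- corner_a (a point): dark 16 mm spot on the plate's top at corner a (near the robot, on its left at yaw 0), 75 mm and 52 mm from the plate's centre; the point at which to press that corner
- corner_b (a point): dark 16 mm spot on the plate's top at corner b (far from the robot, on its left at yaw 0), 75 mm and 52 mm from the plate's centre; the point at which to press that corner
- corner_c (a point): dark 16 mm spot on the plate's top at corner c (far from the robot, on its right at yaw 0), 75 mm and 52 mm from the plate's centre; the point at which to press that corner
- corner_d (a point): dark 16 mm spot on the plate's top at corner d (near the robot, on its right at yaw 0), 75 mm and 52 mm from the plate's centre; the point at which to press that corner
- shim_a_pad (a point): centre of the top of the press pad (30 x 26 mm) of the orange shim lever a, which stands beside the plate next to corner a. The pad slopes while raised, outer edge higher, its centre about 54 mm above the bench. Fully pressed its top is level, 46.5 mm above the bench, and its centre is 68 mm along the stand's x and 119 mm along the stand's y from the stand's centre
- shim_a (a joint): angle of shim lever a: about 0 with its outer end raised (as at the start), 0.32 rad pressed flat; it turns about a pin along the stand's x, 90 mm from the stand's centre line and 24 mm above the bench, so that its inner end comes up under the plate's corner; stiff (needs about 8 to 12 N on the pad, stops firmly when flat) and stays where it is left
- shim_b_pad (a point): centre of the top of the press pad (30 x 26 mm) of the orange shim lever b, which stands beside the plate next to corner b. The pad slopes while raised, outer edge higher, its centre about 54 mm above the bench. Fully pressed its top is level, 46.5 mm above the bench, and its centre is 68 mm along the stand's x and 119 mm along the stand's y from the stand's centre
- shim_b (a joint): angle of shim lever b: about 0 with its outer end raised (as at the start), 0.32 rad pressed flat; it turns about a pin along the stand's x, 90 mm from the stand's centre line and 24 mm above the bench, so that its inner end comes up under the plate's corner; stiff (needs about 8 to 12 N on the pad, stops firmly when flat) and stays where it is left
- shim_c_pad (a point): centre of the top of the press pad (30 x 26 mm) of the orange shim lever c, which stands beside the plate next to corner c. The pad slopes while raised, outer edge higher, its centre about 54 mm above the bench. Fully pressed its top is level, 46.5 mm above the bench, and its centre is 68 mm along the stand's x and 119 mm along the stand's y from the stand's centre
- shim_c (a joint): angle of shim lever c: about 0 with its outer end raised (as at the start), 0.32 rad pressed flat; it turns about a pin along the stand's x, 90 mm from the stand's centre line and 24 mm above the bench, so that its inner end comes up under the plate's corner; stiff (needs about 8 to 12 N on the pad, stops firmly when flat) and stays where it is left
- shim_d_pad (a point): centre of the top of the press pad (30 x 26 mm) of the orange shim lever d, which stands beside the plate next to corner d. The pad slopes while raised, outer edge higher, its centre about 54 mm above the bench. Fully pressed its top is level, 46.5 mm above the bench, and its centre is 68 mm along the stand's x and 119 mm along the stand's y from the stand's centre
- shim_d (a joint): angle of shim lever d: about 0 with its outer end raised (as at the start), 0.32 rad pressed flat; it turns about a pin along the stand's x, 90 mm from the stand's centre line and 24 mm above the bench, so that its inner end comes up under the plate's corner; stiff (needs about 8 to 12 N on the pad, stops firmly when flat) and stays where it is left
- shaker: loose white flour shaker, 56 mm across, 95 mm tall, standing on the bench; origin at the centre of its underside
- scraper: loose dough scraper lying on the bench, wooden grip 110 mm long along its y, steel blade reaching 79 mm along its x, 22 mm high; origin under the grip
- tin: loose steel baking tin, 72 mm across, 50 mm tall, standing on the bench; origin at the centre of its underside

How it is judged:
On the way, in this order (a step that is already met when the one before it is completed fails the run):
1. the slack corner of the plate is pressed and goes down by 3 mm or more (contact force between the fingers and plate above 1 N and height (world z) of any of corner_a, corner_b, corner_c, corner_d below 0.035 m), for 0.1 s.
2. the shim beside that corner is pressed flat, the other three still up (((horizontal distance between slack_foot_c0 and corner_a below 0.03 m and value of joint shim_a above 0.25 rad and value of joint each of shim_b, shim_c, shim_d below 0.08 rad) or (horizontal distance between slack_foot_c0 and corner_b below 0.03 m and value of joint shim_b above 0.25 rad and value of joint each of shim_a, shim_c, shim_d below 0.08 rad) or (horizontal distance between slack_foot_c0 and corner_c below 0.03 m and value of joint shim_c above 0.25 rad and value of joint each of shim_a, shim_b, shim_d below 0.08 rad) or (horizontal distance between slack_foot_c0 and corner_d below 0.03 m and value of joint shim_d above 0.25 rad and value of joint each of shim_a, shim_b, shim_c below 0.08 rad))), for 0.2 s.
At the end, for the whole second after the job is handed in: The shim beside the slack corner is flat (0.25 rad or more of 0.32), the other three are up (under 0.08 rad), and the plate lies still and level (within 0.02 rad), within 10 mm of where it was (((horizontal distance between slack_foot_c0 and corner_a below 0.03 m and value of joint shim_a above 0.25 rad and value of joint each of shim_b, shim_c, shim_d below 0.08 rad) or (horizontal distance between slack_foot_c0 and corner_b below 0.03 m and value of joint shim_b above 0.25 rad and value of joint each of shim_a, shim_c, shim_d below 0.08 rad) or (horizontal distance between slack_foot_c0 and corner_c below 0.03 m and value of joint shim_c above 0.25 rad and value of joint each of shim_a, shim_b, shim_d below 0.08 rad) or (horizontal distance between slack_foot_c0 and corner_d below 0.03 m and value of joint shim_d above 0.25 rad and value of joint each of shim_a, shim_b, shim_c below 0.08 rad)) and angle between plate's own z axis and vertical below 0.02 rad and distance of plate from where it was at the start of the episode below 0.01 m and linear speed of plate below 0.02 m/s); the robot touches nothing.
It fails at once if the plate is lifted (10 mm) or tipped (0.12 rad) (height (world z) of plate above 0.04 m or angle between plate's own z axis and vertical above 0.12 rad).
It fails at once if a shim is pressed down beside a firm corner ((value of joint shim_a above 0.16 rad and horizontal distance between slack_foot_c0 and corner_a above 0.03 m) or (value of joint shim_b above 0.16 rad and horizontal distance between slack_foot_c0 and corner_b above 0.03 m) or (value of joint shim_c above 0.16 rad and horizontal distance between slack_foot_c0 and corner_c above 0.03 m) or (value of joint shim_d above 0.16 rad and horizontal distance between slack_foot_c0 and corner_d above 0.03 m)).
It fails at once if the shaker, scraper or tin is shifted by 20 mm (distance of any of shaker, scraper, tin from where it was at the start of the episode above 0.02 m).
It also fails if it takes over 61 s, if anything falls off the work surface, if the arm or the gripper's body presses on something with over 40 N, if the wrist force passes 120 N, or if a joint passes its speed limit or range.

## Working session

There is one attempt and no reset: what is moved stays moved. The work goes in short steps, Python scripts to look and compute and a shell command to move; the robot and the scene stay as the last step left them, time stands still between calls to the robot, and variables do not carry over. Pictures are saved under pics/ and viewed, at most 10 in all, crops included, and the job is handed in when it is done.

```bash
mkdir -p pics; cat > h.py <<'E'
import numpy as np,cv2
from scipy.spatial.transform import Rotation as R
from plant import get_state,viewer,ctrl
def ray(cam,u,v,z):
    p=viewer.camera_params(cam);f=200/np.tan(np.radians(p['fov_y'])/2)
    A=np.array(p['attitude'],float);M=R.from_quat(A).as_matrix() if A.size==4 else A.reshape(3,3)
    d=M@np.array([(u-p['cx'])/f,-(v-p['cy'])/f,-1]);c=np.array(p['xyz'])
    return c+d*(z-c[2])/d[2]
E
python3 - <<'E'
from h import *
print({c:viewer.camera_params(c) for c in('scene','top','wrist')})
im=viewer.read_camera('top');cv2.imwrite('pics/top.png',im)
im=viewer.read_camera('scene');cv2.imwrite('pics/scene.png',im)
H={'plate':.03,'shaker':0,'tin':0,'scraper':0,'stand':0}
for n in['corner_a','corner_b','corner_c','corner_d','shim_a_pad','shim_b_pad','shim_c_pad','shim_d_pad','plate','stand','shaker','tin','scraper']:
    z=H.get(n,.038 if 'corner' in n else .054)
    for r in viewer.pinpoint('top',n)[:4]:
        u,v=r['xy'][0]*640,r['xy'][1]*400
        print(n,round(r['confidence'],2),round(u),round(v),ray('top',u,v,z).round(4))
print(get_state())
E
```

```text
{'scene': {'fov_y': 56.31798037212209, 'cx': 322.6496558531561, 'cy': 198.0670160898927, 'xyz': array([ 1.34120659, -0.10559083,  0.73880519]), 'attitude': array([0.32398347, 0.29078136, 0.59975982, 0.67139338])}, 'top': {'fov_y': 42.810125564799606, 'cx': 327.87556845060874, 'cy': 191.7491120079487, 'xyz': array([ 0.24218731, -0.02571642,  1.29185939]), 'attitude': array([-0.07849383,  0.08098451,  0.72327969, -0.68128314])}, 'wrist': {'fov_y': 64.07141958323459, 'cx': 318.91255642788724, 'cy': 197.70787081361507, 'hand_eye': array([[-1.10304750e-03,  9.48746640e-01,  3.16035752e-01,
         8.17254923e-02],
       [ 9.99999266e-01,  1.20487139e-03, -1.26792578e-04,
         1.12399261e-03],
       [-5.01076467e-04,  3.16035380e-01, -9.48747273e-01,
        -1.42910965e-01],
       [ 0.00000000e+00,  0.00000000e+00,  0.00000000e+00,
         1.00000000e+00]])}}
corner_a 0.93 318 144 [ 0.6589 -0.0215  0.038 ]
corner_a 0.9 330 199 [ 0.5114 -0.0438  0.038 ]
corner_a 0.78 290 206 [0.4989 0.0583 0.038 ]
corner_a 0.57 282 152 [0.6418 0.0736 0.038 ]
corner_b 0.93 318 144 [ 0.6589 -0.0215 
[... 954 characters left out ...]
': array([ 1.14199192e+00,  2.86245186e-01,  1.57666123e+00, -8.12982710e-06,
        1.27863557e+00, -1.49971383e-01]), 'dq': array([ 1.48795923e-03, -4.59676420e-05, -2.14806601e-03, -7.48100720e-04,
       -1.19121812e-03,  1.63331090e-03]), 'joint_efforts': array([ 9.37959194e-04, -4.05873907e+01, -2.92905182e+01, -2.68171055e-05,
        4.64600544e-04,  2.42519135e-06]), 'eef_pos': array([0.18573528, 0.64893714, 0.23138248]), 'tcp_rot': array([1.38964150e-01, 9.90297412e-01, 2.31702561e-05, 1.09604307e-05]), 'contact_force': array([-0.88040053,  0.61143535, -1.25529672]), 'wrist_torque': array([ 0.00794317, -0.03495262,  0.03154679]), 'finger_force': 0.0, 'opening': 1.0005530743882252}
```

View pics/top.png

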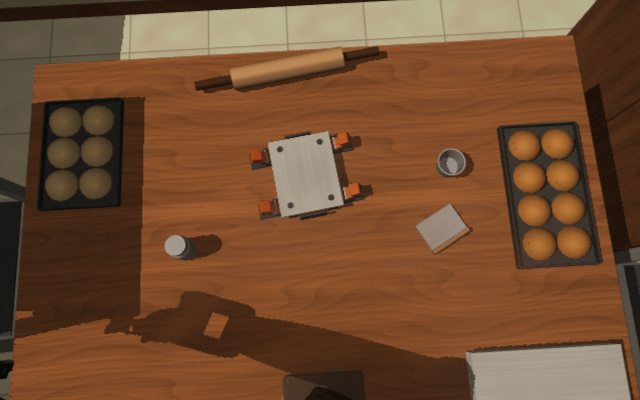

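View pics/scene.png

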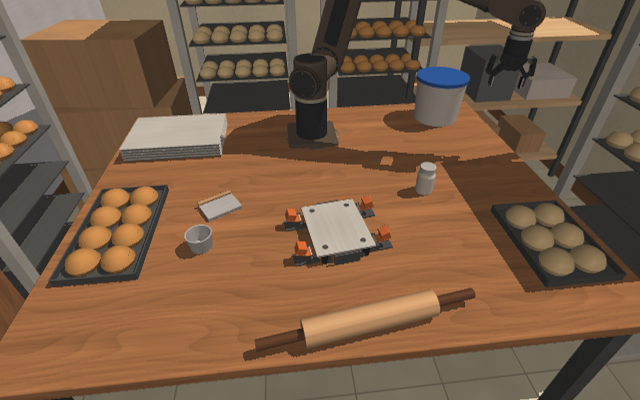

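```bash
python3 -m handwheel '[[[0,-0.023,-0.021,0,0],[0,-0.023,-0.021,0,0],[0,-0.023,-0.021,0,0],[0,-0.023,-0.021,0,0],[0,-0.023,-0.021,0,0],[0,-0.023,-0.021,0,0],[0,-0.023,-0.021,0,0],[0,-0.023,-0.021,0,0],[0,-0.023,-0.021,0,0],[0,-0.023,-0.021,0,0],[0,-0.023,-0.021,0,0],[0,-0.023,-0.021,0,0]]]' 40
python3 -m handwheel '[[[0,-0.023,-0.021,0,0],[0,-0.023,-0.021,0,0],[0,-0.023,-0.021,0,0],[0,-0.023,-0.021,0,0],[0,-0.023,-0.021,0,0],[0,-0.023,-0.021,0,0],[0,-0.023,-0.021,0,0],[0,-0.023,-0.021,0,0],[0,-0.023,-0.021,0,0],[0,-0.023,-0.021,0,0],[0,-0.023,-0.021,0,0],[0,-0.023,-0.021,0,0]]]'
python3 -m handwheel '[[[0,0,0,0,-6],[0,0,0,0,-6],[0,0,0,0,-6],[0,0,0,0,-6],[0,0,0,0,0],[0,0,0,0,0]]]'
cat >> h.py <<'E'
def wray(u,v,z,s):
    p=viewer.camera_params('wrist');f=200/np.tan(np.radians(p['fov_y'])/2)
    M=R.from_quat(s['tcp_rot']).as_matrix();H=p['hand_eye']
    d=M@H[:3,:3]@np.array([(u-p['cx'])/f,-(v-p['cy'])/f,-1]);c=s['eef_pos']+M@H[:3,3]
    return c+d*(z-c[2])/d[2]
E
python3 - <<'E'
from h import *
s=get_state();print(s['eef_pos'],R.from_quat(s['tcp_rot']).as_matrix().round(3).tolist(),s['contact_force'],s['opening'])
im=viewer.read_camera('wrist');cv2.imwrite('pics/w1.png',im)
for n in['corner_a','shim_a_pad','shim_c_pad']:
    z=.038 if 'corner' in n else .054
    for r in viewer.pinpoint('wrist',n)[:4]:
        u,v=r['xy'][0]*640,r['xy'][1]*400
        print(n,round(r['confidence'],2),round(u),round(v),wray(u,v,z,s).round(4))
E
```

```text
time: 1.75
eef_pos: [0.3823, 0.3294, 0.2316]
tcp_rot: [0.139, 0.99, 0.0, 0.0]
contact_force: [1.0, 0.4, 0.1]
opening: -0.0
finger_force: 0.0
time: 2.75
eef_pos: [0.5784, 0.011, 0.2316]
tcp_rot: [0.139, 0.99, 0.0, 0.0]
contact_force: [0.7, 0.2, 1.1]
opening: -0.006
finger_force: 0.0
time: 3.25
eef_pos: [0.5778, 0.0125, 0.2315]
tcp_rot: [-0.069, 0.998, -0.0, 0.0]
contact_force: [0.5, 0.2, -0.3]
opening: 0.002
finger_force: 0.0
[0.57775035 0.01247062 0.231452  ] [[-0.991, -0.137, 0.0], [-0.137, 0.991, -0.0], [-0.0, -0.0, -1.0]] [ 0.4950204   0.24157604 -0.34721044] 0.002199662406018274
corner_a 0.78 270 104 [ 0.5161 -0.0444  0.038 ]
corner_a 0.75 364 239 [0.651 0.076 0.038]
corner_a 0.74 373 102 [0.4998 0.0583 0.038 ]
corner_a 0.61 278 240 [ 0.6661 -0.0216  0.038 ]
shim_a_pad 0.85 440 111 [0.4995 0.1211 0.054 ]
shim_c_pad 0.72 219 242 [ 0.6691 -0.0854  0.054 ]
```

View pics/w1.png

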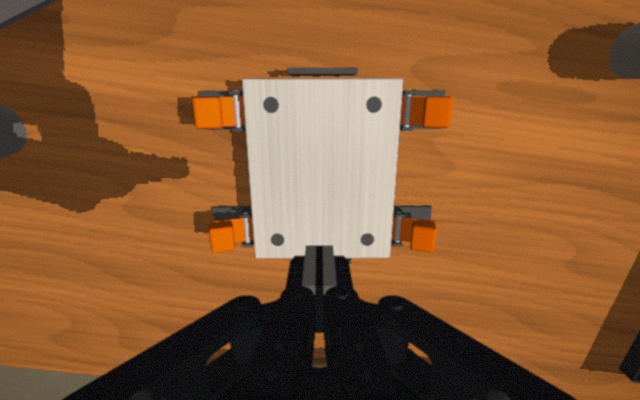

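The wrist view puts the spots at (373,104) a, (367,239) b, (278,240) c and (270,104) d, and the tool is aligned with the stand. I'll go to corner a first.

```bash
python3 -m handwheel '[[[0,0.00875,0.0071,0.0225,0],[0,0.00875,0.0071,0.0225,0],[0,0.00875,0.0071,0.0225,0],[0,0.00875,0.0071,0.0225,0],[0,0.00875,0.0071,0.0225,0],[0,0.00875,0.0071,0.0225,0],[0,0.00875,0.0071,0.0225,0],[0,0.00875,0.0071,0.0225,0],[0,0,0,0.005,0],[0,0,0,0.004,0],[0,0,0,0,0],[0,0,0,0,0]]]'
python3 -m handwheel '[[[0,0,0,0.002,0],[0,0,0,0.002,0],[0,0,0,0,0],[0,0,0,0,0]]]'
python3 -m handwheel '[[[0,0,0,0.001,0],[0,0,0,0,0],[0,0,0,0,0]]]'
```

```text
time: 4.45
eef_pos: [0.5024, 0.0585, 0.0438]
tcp_rot: [-0.07, 0.998, -0.0, 0.002]
contact_force: [0.3, 0.9, 0.8]
opening: 0.002
finger_force: 0.0
time: 4.78
eef_pos: [0.5008, 0.0588, 0.0387]
tcp_rot: [-0.07, 0.998, -0.0, 0.0]
contact_force: [0.6, 0.5, -0.2]
opening: -0.002
finger_force: 0.0
time: 5.03
eef_pos: [0.501, 0.0589, 0.0381]
tcp_rot: [-0.07, 0.998, -0.0, 0.0]
contact_force: [-1.7, -0.8, 5.3]
opening: 0.001
finger_force: 2.4
```

```bash
python3 -m handwheel '[[[0,0,0,0.001,0],[0,0,0,0,0],[0,0,0,0,0]]]'
```

```text
time: 5.28
eef_pos: [0.501, 0.0589, 0.038]
tcp_rot: [-0.07, 0.998, -0.0, -0.0]
contact_force: [-4.5, 0.1, 10.7]
opening: -0.002
finger_force: 5.6
```

Corner a is firm: 10.7 N and still at 38 mm. Next is b.

```bash
python3 -m handwheel '[[[0,0,0,-0.012,0],[0,-0.025,0,0,0],[0,-0.025,0,0,0],[0,-0.025,0,0,0],[0,-0.025,0,0,0],[0,-0.025,0,0,0],[0,-0.025,0,0,0],[0,0,0,0.004,0],[0,0,0,0.004,0],[0,0,0,0,0],[0,0,0,0,0]]]'
python3 -m handwheel '[[[0,0,0,0.002,0],[0,0,0,0.001,0],[0,0,0,0,0],[0,0,0,0,0]]]'
```

```text
time: 6.2
eef_pos: [0.6472, 0.0799, 0.0392]
tcp_rot: [-0.07, 0.998, 0.0, -0.001]
contact_force: [-0.2, 1.4, -0.0]
opening: -0.004
finger_force: 0.0
time: 6.53
eef_pos: [0.6484, 0.0799, 0.0381]
tcp_rot: [-0.07, 0.998, 0.0, -0.001]
contact_force: [-3.4, 0.2, 3.9]
opening: 0.004
finger_force: 2.6
```

```bash
python3 -m handwheel '[[[0,0,0,0.001,0],[0,0,0,0.001,0],[0,0,0,0,0],[0,0,0,0,0]]]'
```

```text
time: 6.87
eef_pos: [0.6485, 0.0799, 0.038]
tcp_rot: [-0.07, 0.998, -0.0, -0.001]
contact_force: [-8.4, -0.3, 13.8]
opening: -0.002
finger_force: 6.9
```

Corner b is firm too. Next is c.

```bash
python3 -m handwheel '[[[0,0,0,-0.014,0],[0,0,-0.026,0,0],[0,0,-0.026,0,0],[0,0,-0.026,0,0],[0,0,-0.026,0,0],[0,0,0,0.004,0],[0,0,0,0.004,0],[0,0,0,0,0],[0,0,0,0,0]]]'
python3 -m handwheel '[[[0,0,0,0.002,0],[0,0,0,0.001,0],[0,0,0,0.001,0],[0,0,0,0,0],[0,0,0,0,0]]]'
```

```text
time: 7.62
eef_pos: [0.6628, -0.022, 0.0405]
tcp_rot: [-0.07, 0.998, 0.0, -0.001]
contact_force: [-1.0, 0.3, -0.1]
opening: -0.0
finger_force: 0.0
time: 8.03
eef_pos: [0.6636, -0.0222, 0.0381]
tcp_rot: [-0.07, 0.998, 0.0, -0.0]
contact_force: [-3.1, 2.5, 5.6]
opening: -0.003
finger_force: 2.5
```

Corner c holds at 5.6 N. Next is d.

```bash
python3 -m handwheel '[[[0,0,0,-0.012,0],[0,0.025,0,0,0],[0,0.025,0,0,0],[0,0.025,0,0,0],[0,0.025,0,0,0],[0,0.025,0,0,0],[0,0.025,0,0,0],[0,0,0,0.004,0],[0,0,0,0.004,0],[0,0,0,0,0],[0,0,0,0,0]]]'
python3 -m handwheel '[[[0,0,0,0.002,0],[0,0,0,0.001,0],[0,0,0,0.002,0],[0,0,0,0,0],[0,0,0,0,0]]]'
```

```text
time: 8.95
eef_pos: [0.5163, -0.0443, 0.0416]
tcp_rot: [-0.07, 0.998, -0.0, 0.001]
contact_force: [0.1, 0.8, -0.0]
opening: 0.004
finger_force: 0.0
time: 9.37
eef_pos: [0.5159, -0.0442, 0.0368]
tcp_rot: [-0.07, 0.998, -0.0, 0.001]
contact_force: [0.4, -0.4, 2.0]
opening: -0.003
finger_force: 1.2
```

Corner d gives: z is 36.8 mm at 2 N. I'll press on past 3 mm.

```bash
python3 -m handwheel '[[[0,0,0,0.0015,0],[0,0,0,0.0015,0],[0,0,0,0.0005,0],[0,0,0,0,0],[0,0,0,0,0],[0,0,0,0,0]]]'
```

```text
time: 9.87
eef_pos: [0.5158, -0.0443, 0.0341]
tcp_rot: [-0.07, 0.998, -0.0, 0.001]
contact_force: [-1.7, -0.1, 8.9]
opening: -0.006
finger_force: 4.0
```

```bash
python3 -m handwheel '[[[0,0,0,0.001,0],[0,0,0,0,0],[0,0,0,0,0],[0,0,0,0,0]]]'
python3 -m handwheel '[[[0,0,0,-0.02,0],[0,0,0,-0.02,0],[0,-0.0035,-0.022,0,0],[0,-0.0035,-0.022,0,0],[0,0,-0.022,0,0],[0,0,0,0,0],[0,0,0,0.004,0],[0,0,0,0.004,0],[0,0,0,0,0],[0,0,0,0,0]]]'
python3 - <<'E'
from h import *
s=get_state();im=viewer.read_camera('wrist');cv2.imwrite('pics/w2.png',im)
for r in viewer.pinpoint('wrist','shim_d_pad')[:4]:
    u,v=r['xy'][0]*640,r['xy'][1]*400
    print(round(r['confidence'],2),round(u),round(v),wray(u,v,.054,s).round(4))
E
```

```text
time: 10.2
eef_pos: [0.5159, -0.0444, 0.0339]
tcp_rot: [-0.07, 0.998, -0.0, 0.0]
contact_force: [-3.7, 0.3, 13.5]
opening: 0.0
finger_force: 6.5
time: 11.03
eef_pos: [0.5301, -0.1072, 0.0627]
tcp_rot: [-0.071, 0.998, 0.001, -0.001]
contact_force: [0.0, 0.3, 0.9]
opening: -0.001
finger_force: 0.0
0.98 323 253 [ 0.5301 -0.1037  0.054 ]
```

View pics/w2.png

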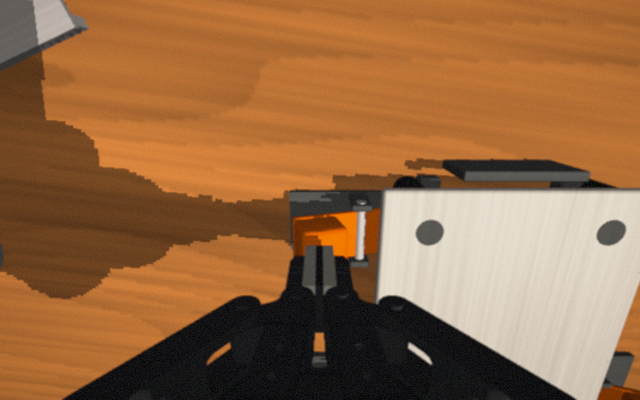

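The fingertips at (320,255) are over the orange pad of shim d, slightly outboard of its centre. I'll press.

```bash
python3 -m handwheel '[[[0,0,0,0.003,0],[0,0,0,0.003,0],[0,0,0,0.003,0],[0,0,0,0.002,0],[0,0,0,0.002,0],[0,0,0,0.002,0],[0,0,0,0.001,0],[0,0,0,0,0],[0,0,0,0,0]]]'
python3 -m handwheel '[[[0,0,0,0.001,0],[0,0,0,0.001,0],[0,0,0,0,0],[0,0,0,0,0]]]'
```

```text
time: 11.88
eef_pos: [0.5334, -0.1109, 0.0506]
tcp_rot: [-0.07, 0.998, -0.003, 0.002]
contact_force: [-1.3, -4.8, 9.7]
opening: 0.0
finger_force: 4.1
time: 12.22
eef_pos: [0.5338, -0.1115, 0.049]
tcp_rot: [-0.071, 0.997, -0.003, 0.003]
contact_force: [-2.5, -5.8, 10.5]
opening: 0.001
finger_force: 4.6
```

```bash
python3 -m handwheel '[[[0,0,0,0.001,0],[0,0,0,0.001,0],[0,0,0,0.001,0],[0,0,0,0,0],[0,0,0,0,0]]]'
python3 -m handwheel '[[[0,0,0,0.001,0],[0,0,0,0.001,0],[0,0,0,0,0],[0,0,0,0,0]]]'
```

```text
time: 12.63
eef_pos: [0.5344, -0.1119, 0.0466]
tcp_rot: [-0.071, 0.997, -0.004, 0.003]
contact_force: [-0.6, -6.6, 10.8]
opening: -0.001
finger_force: 5.5
time: 12.97
eef_pos: [0.5347, -0.1121, 0.0462]
tcp_rot: [-0.071, 0.997, -0.004, 0.003]
contact_force: [-4.9, -6.2, 19.2]
opening: 0.005
finger_force: 9.6
```

It has reached the firm stop at 46.2 mm. I'll retract to the first viewing position and check.

```bash
python3 -m handwheel '[[[0,0,0,0,0],[0,0,0,-0.01,0],[0,0,0,-0.025,0],[0,0,0,-0.035,0],[0,0,0,-0.035,0],[0,0,0,-0.035,0],[0,-0.02,0.03,-0.015,0],[0,-0.02,0.03,-0.015,0],[0,-0.02,0.03,-0.015,0],[0,0,0.02,0,0],[0,0,0,0,0],[0,0,0,0,0]]]'
python3 - <<'E'
from h import *
s=get_state();im=viewer.read_camera('wrist');cv2.imwrite('pics/w3.png',im)
print(s['eef_pos'])
for r in viewer.pinpoint('wrist','corner_a')[:4]:
    u,v=r['xy'][0]*640,r['xy'][1]*400
    print(round(r['confidence'],2),wray(u,v,.038,s).round(4))
im=viewer.read_camera('scene');cv2.imwrite('pics/s3.png',cv2.resize(im[180:280,260:420],None,fx=5,fy=5,interpolation=2))
E
```

```text
time: 13.97
eef_pos: [0.5748, 0.0099, 0.2253]
tcp_rot: [-0.071, 0.997, -0.0, -0.0]
contact_force: [0.3, 0.3, -0.1]
opening: -0.001
finger_force: 0.0
[0.57477625 0.00992641 0.22530303]
0.86 [0.5034 0.0602 0.038 ]
0.81 [0.6502 0.0797 0.038 ]
0.71 [ 0.5154 -0.0427  0.038 ]
0.61 [ 0.6676 -0.0223  0.038 ]
```

View pics/w3.png

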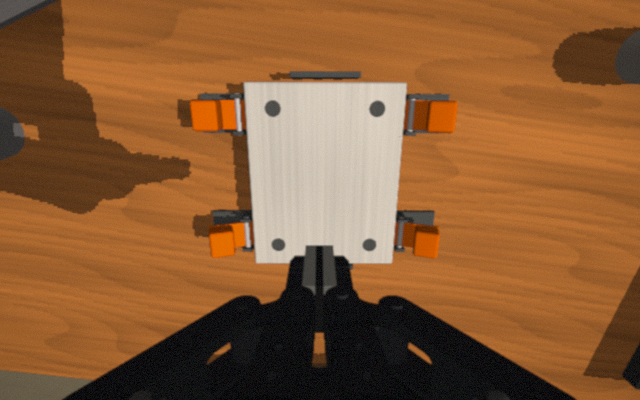

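View pics/s3.png

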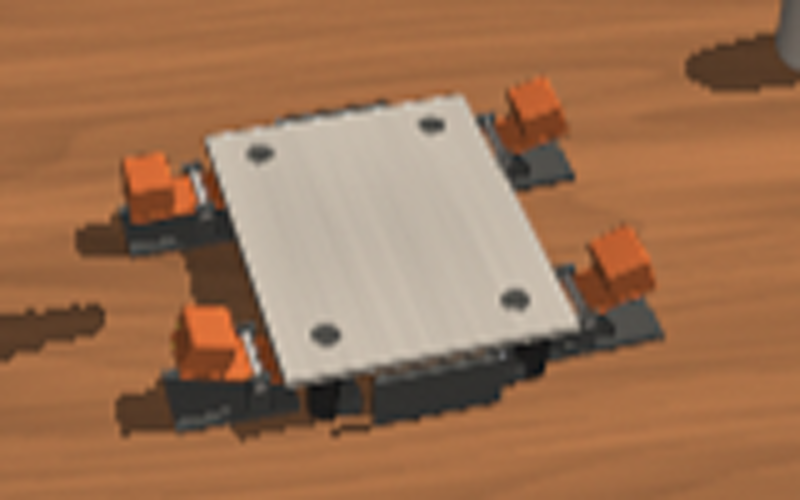

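```bash
python3 - <<'E'
from h import *
a=cv2.imread('pics/scene.png')[200:270,275:345];b=viewer.read_camera('scene')[200:270,275:345]
cv2.imwrite('pics/cmp.png',cv2.resize(np.hstack([a,b]),None,fx=5,fy=5,interpolation=2))
E
```

```text
(no output)
```

View pics/cmp.png

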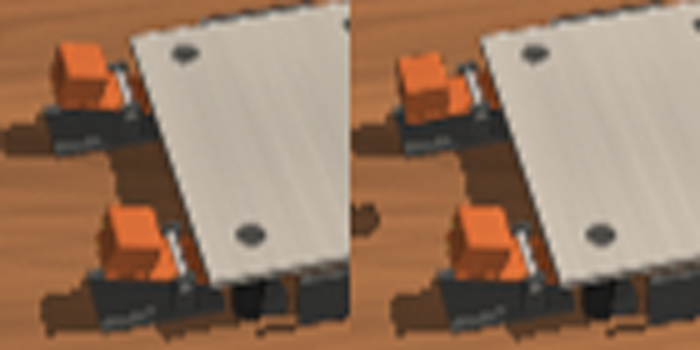

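Before (left) and after (right): the shim d pad (top, about (425,85)) is now low and level. Shim c (about (480,240)) is still raised, and the plate hasn't moved.

```bash
python3 -c "from plant import sign_off;print(sign_off())"
```

```text
the job is handed in; nothing more can be done
None
```

Corner d was the slack one: I pressed its shim down to the firm stop and left the other three up. The plate is unmoved in the camera images, the hand is clear, and the job is handed in; sign-off gave no verdict.

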